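# Refit the selector knob on a rack power unit and hold it in

## Robot

A 7-joint arm with a two-finger parallel gripper is mounted at the origin on the work surface. World frame = base frame: x ahead of the robot, y to its left, z up, the work surface at z = 0. Lengths are in mm, angles in rad, forces in N, time in s.
With the tool pointing down it reaches from about 400 to 875 mm from the base axis. Payload 19.3 kg.
Tool frame: the origin (TCP) lies at the very end of the fingers, on their centre line; the grasp point (between the pads) lies 19 mm behind it (grip_point_offset is the z of the grasp point in the tool frame, in mm); z points along the fingers, x is the direction in which the jaws open and shut, and the axes are right-handed (so a half turn about z gives the same grasp; the last joint's range is limited). The gripper opens to 85 mm and grips with 20 to 120 N. Pads are 22 mm wide; open, the fingers measure 114 mm over their backs; the gripper's body (76 mm by 85 mm) begins 54 mm behind the grasp point. The pads swing forward as they close: fully open they stand 13 mm farther back than shut.
Start: joints at [1.073, 0.521, -0.036, 1.599, 0.021, 1.021, -0.113], TCP at [259.266, -568.679, 231.291] pointing down, gripper open.
Joint ranges: [-2.91, 2.91], [-0.3, 2.13], [-1.5, 1.42], [0.17, 2.43], [-1.26, 4.41], [0.16, 1.93], [-2.52, 2.52]. Speed limits (rad/s): [1.89, 1.89, 2.39, 2.39, 3.01, 3.01, 3.01].

## Interface

Orientations are given as a 3x3 rotation matrix whose columns are the frame's x, y, z axes.
In Python, from workcell import movep, movel, goto_joints, open_gripper, clamp, wait, inverse_kinematics, read_state, camera, PlanningError, finish_job, grip_point_offset gives the robot as it stands. Calls block until the motion is done:
- movep(position, orientation): joint-space move of the TCP to a pose.
- movel(position, frame=None, max_speed=150, guard=None): straight line of the TCP; frame=None keeps the orientation; max_speed is the mean speed in mm/s. With guard (N) it stops when the force on the tool has changed by that much, and returns True; else False.
- goto_joints(angles): joint-space move.
- open_gripper() and clamp(): open the fingers fully, or close them until they stop; the grip force is fixed at half the most.
- wait(seconds).
- inverse_kinematics(position, orientation): joint angles nearest the present ones, or None.
- read_state(): the state.
- camera(name): name is "scene" or "top" or "wrist"; returns a dict with "image" (420x560x3 uint8, blue, green, red), "range_z" (420x560 float32, mm along the optical axis (not along the pixel's ray), 0 where there is no reading), "fx", "fy", "cx", "cy" (pixels), "cam_to_world" (4x4, takes a point from camera to world coordinates). Camera axes: x right, y up, looking along -z (the intrinsics and any distortion apply to the point x, -y, -z); pixel columns grow to the right and rows downward; lengths in mm; the calibration is good to about 2 mm. A picture is of the moment at which its call begins.
A pose or a line that the arm cannot do raises PlanningError and nothing moves.
- finish_job(): hands the job in, once; it reports no verdict.
The state is a dict: "time": time; "qpos": joint angles; "qvel": joint speeds; "joint_efforts": joint torques, N m; "eef_pos": TCP position; "tool_rot": TCP orientation; "ft_force": force on the tool from outside, world axes, zero at the start; "torque": the same for the moment, N m; "finger_gap": finger opening in mm.
Only numpy, scipy, OpenCV 4.12 (cv2) and the standard library are available. Lean on these libraries where they do the work, as an engineer would, in place of code of your own. Each camera call takes 0.05 s, during which the arm holds its last target.

## Task

Fold the power unit's white cover down flat, so that the brass D-shaft stands up through its window. Then pick up the red knob, turn it so that the flat of its bore matches the flat of the shaft, push it fully home on the shaft and press on, so that the sprung shaft goes well down towards its stop. Finish like that, still gripping the knob and keeping the shaft pressed in, and leave the mouse, mug and network switch where they are.

Things in the scene. Friction and masses are not known exactly. Their poses are not given: they have to be found in the camera images.
- unit: the power unit: a dark open steel case 240 (x) x 220 (y) x 60 mm, fixed to the table, with a fixed rear deck (top at 64 mm) beyond the cover's hinge and two rack ears at its front corners (284 mm over the ears). Origin at the centre of its underside; its front (-x side) faces the robot.
- cover (a joint): angle of the white hinged cover in rad: 0 = folded down flat (its stop), growing as it opens upward; it starts part open. Its hinge is stiff: it stays where it is left, and 1 to 3 N at the free edge fold it.
- cover_hinge (a point): middle of the cover's hinge line, 62 mm above the table, along the unit's y. The cover is a white plate 155 mm from hinge to free edge, 216 mm wide, 4 mm thick; folded flat it reaches from the hinge towards the robot, its top 64 mm above the table. Its 44 mm square window (black rim) is centred 70 mm from the hinge, midway across.
- cover_edge (a point): the middle of the cover's free edge, on its outer (upper) face, 155 mm from the hinge.
- shaft_top (a point): centre of the top end of the brass D-shaft, on the axis of its round part. z points up along it, x points to its flat. Round part 18 mm in diameter, flat 4 mm from the axis on the +x side, lead chamfer 3 mm long at the top. At rest its top is 96 mm above the table, 32 mm above the folded cover. Its angle varies; only a strong twist (0.25 N m) turns it.
- shaft (a joint): how far the shaft is pressed down, in m: 0 at rest, 0.006 at its stop. It is sprung: 4 N starts it, 10 N brings it to the stop, and it rises again when let go. It stands 70 mm from the hinge line, on the robot's side.
- knob_center (a point): centre of the loose red knob, 22 mm above its underside: a block 46 (x) x 32 (y) x 44 mm, about 60 g, standing on the table left or right of the unit, bore downward. z is up; a white pointer line marks the top and end of its +x side. Fully home, this point is 2 mm above the shaft's top; with the shaft at its stop the underside is 6 mm above the cover.
- knob: the same red knob: origin at the centre of its underside, at the mouth of its bore. The D bore is on the middle axis, 20 mm deep, about 1.2 mm wider than the shaft all round; its flat is on the +x (pointer) side, so pointer and shaft flat must point the same way, within about 0.1 rad.
- mouse: black computer mouse, 100 x 58 x 32 mm, lying loose; leave it alone. Origin at the centre of its underside.
- mug: blue mug, 76 mm across, 90 mm high, beyond the unit; leave it alone. Origin at the centre of its underside.
- netswitch: grey network switch, 90 x 150 x 28 mm, beyond the unit; leave it alone. Origin at the centre of its underside.
Mind the look-alikes: they are no part of the job. Several things have the shape of the knob; the one meant has the colours described above.

How it is judged:
By the outcome, as a careful person would: the job done as asked, in the order asked, and still so for the second after the job is handed in, while the arm keeps its last pose, push and grip.
It also fails if it takes over 67 s, if anything falls off the work surface, if the arm or the gripper's body presses on something with over 40 N, if the wrist force passes 120 N, or if a joint passes its speed limit or range.

## Working session

There is one attempt and no reset: what is moved stays moved. The work goes in short steps, each a Python script; the robot and the scene stay as the last script left them, time stands still between calls to the robot, and variables do not carry over. Pictures are saved under pics/ and viewed, and the job is handed in when it is done.

```bash
ls; mkdir -p pics; python3 - <<'E'
from workcell import *
import cv2,pickle
for n in("scene","top","wrist"):
    c=camera(n); cv2.imwrite(f"pics/{n}0.png",c["image"]); pickle.dump(c,open(f"{n}0.pkl","wb"))
print(read_state(),grip_point_offset)
E
```

```text
pics
{'time': 0.15, 'qpos': array([ 1.0728323 ,  0.52189299, -0.03634391,  1.59984812,  0.02120687,
        1.02107937, -0.11277631]), 'qvel': array([ 0.00057464, -0.00023492, -0.00059399, -0.00086397,  0.00097551,
        0.00055149, -0.0008362 ]), 'joint_efforts': array([ 1.25691582e-03, -9.27390432e+01,  1.98028766e+00, -3.70056152e+01,
        1.79669185e-02,  6.39645557e-03,  3.01641080e-05]), 'eef_pos': array([ 259.15696997, -568.47829825,  230.85821565]), 'tool_rot': array([[ 4.14863309e-01, -9.09883661e-01, -3.96755282e-04],
       [-9.09883359e-01, -4.14863495e-01,  7.43483947e-04],
       [-8.41083180e-04,  5.25568183e-05, -9.99999645e-01]]), 'ft_force': array([-0.43718069, -0.42818903,  0.27826438]), 'torque': array([-0.01123169, -0.01635266, -0.03143077]), 'finger_gap': 85.31396128003207} -18.700000000000003
```

View pics/scene0.png

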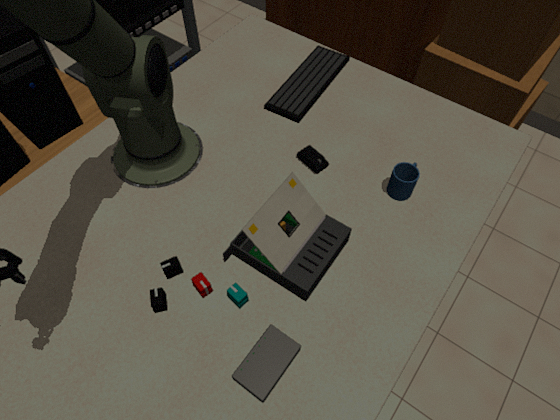

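View pics/top0.png

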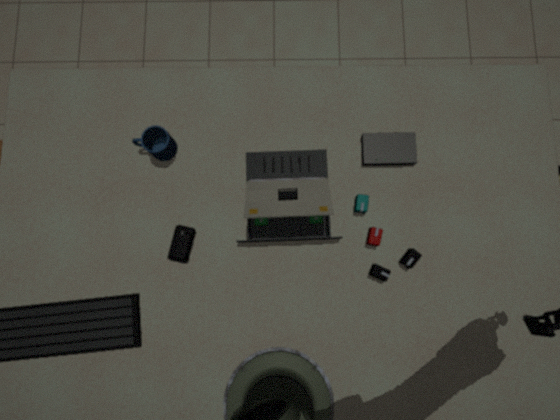

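View pics/wrist0.png

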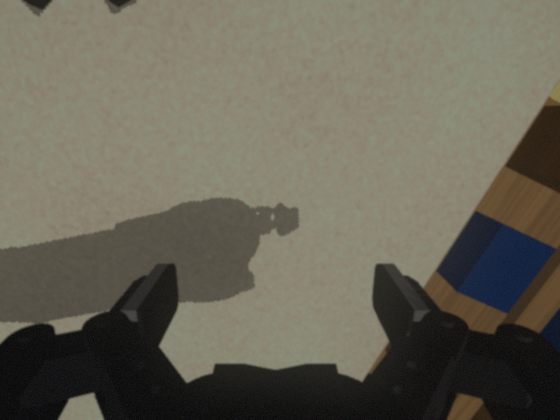

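The scene shows four knob shapes. In the top view they are red at (374,237), teal at (361,203), and black at (380,272) and (410,258). Red is the one described, so I'll enlarge it to confirm.

```bash
cat > h.py <<'E'
import numpy as np,cv2,pickle
def bp(c,u,v,z=None):
    # world point from pixel, range or plane height z
    d=np.array([(u-c["cx"])/c["fx"],-(v-c["cy"])/c["fy"],-1.0])
    T=np.array(c["cam_to_world"]); R,t=T[:3,:3],T[:3,3]
    if z is None:
        s=float(c["range_z"][int(round(v)),int(round(u))])
    else: s=(z-t[2])/(R@d)[2]
    return t+R@d*s
def cloud(c):
    v,u=np.mgrid[0:420,0:560]; r=c["range_z"]
    d=np.stack([(u-c["cx"])/c["fx"]*r,-(v-c["cy"])/c["fy"]*r,-r],-1)
    T=np.array(c["cam_to_world"]); P=d@T[:3,:3].T+T[:3,3]; P[r==0]=np.nan
    return P
E
python3 - <<'E'
from h import *
T=pickle.load(open("top0.pkl","rb"));S=pickle.load(open("scene0.pkl","rb"))
print([k for k in T],T["fx"],T["cam_to_world"])
I=T["image"]; 
a=cv2.resize(I[140:290,230:430],None,fx=4,fy=4,interpolation=cv2.INTER_CUBIC); a=cv2.convertScaleAbs(a,alpha=1.6)
cv2.imwrite("pics/topcrop.png",a)
a=cv2.resize(S["image"][165:315,150:350],None,fx=4,fy=4,interpolation=cv2.INTER_CUBIC); a=cv2.convertScaleAbs(a,alpha=1.6);cv2.imwrite("pics/scenecrop.png",a)
for c in(T,S):
    P=cloud(c); b=c["image"].astype(int); m=(b[...,2]>90)&(b[...,1]<60)&(b[...,0]<60)
    hsv=cv2.cvtColor(c["image"],cv2.COLOR_BGR2HSV)
    m=((hsv[...,0]<8)|(hsv[...,0]>172))&(hsv[...,1]>150)&(hsv[...,2]>60)
    print(m.sum(),np.argwhere(m).mean(0),np.nanmean(P[m],0),np.nanmax(P[m],0),np.nanmin(P[m],0))
E
```

```text
['image', 'range_z', 'fx', 'fy', 'cx', 'cy', 'cam_to_world'] 403.4093246956144 [[-7.42627391e-03  9.87992043e-01 -1.54326190e-01  3.43636812e+02]
 [-9.99963001e-01 -8.00724213e-03 -3.14329250e-03 -2.81861003e+01]
 [-4.34127516e-03  1.54297137e-01  9.88014953e-01  1.12169882e+03]
 [ 0.00000000e+00  0.00000000e+00  0.00000000e+00  1.00000000e+00]]
139 [236.75539568 374.5971223 ] [ 433.66613254 -262.21181318   44.63484564] [ 457.27922035 -246.61728958   49.65302455] [ 414.22981658 -280.25687305   40.61410382]
187 [282.05347594 200.45454545] [ 438.31554183 -265.93882258   41.82832186] [ 463.08298362 -246.94619592   48.15971824] [ 410.26704399 -284.08824284   16.35510804]
```

View pics/topcrop.png

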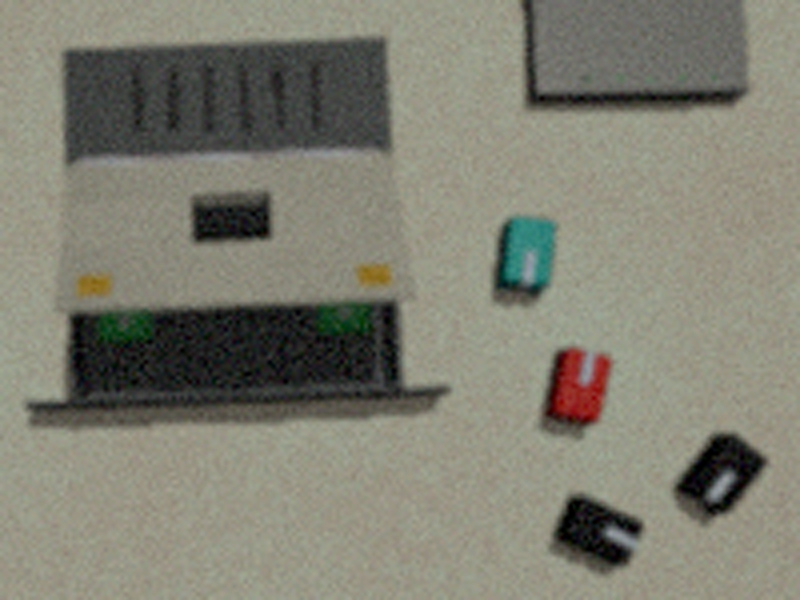

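View pics/scenecrop.png

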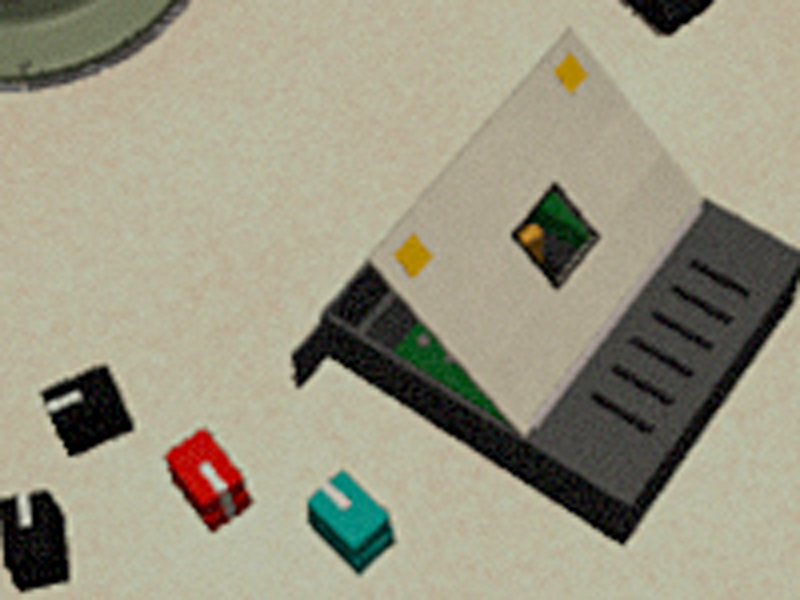

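Red at topcrop (580,385) is the knob: red block, white pointer on top towards far side (588,365), and the pointer also runs down its end face in scenecrop (230,495). The teal one and the two black ones are decoys. In scenecrop the shaft is visible through the cover window at (530,238). Next I'll fit the cover plane, hinge, yaw and knob.

```bash
python3 - <<'E'
from h import *
T=pickle.load(open("top0.pkl","rb"));S=pickle.load(open("scene0.pkl","rb"))
PT=cloud(T);PS=cloud(S)
def fit(Q):
    Q=Q[np.isfinite(Q[:,0])]
    for _ in range(5):
        c=np.median(Q,0) if _==0 else Q.mean(0); n=np.linalg.svd(Q-c,full_matrices=False)[2][2]; n*=np.sign(n[2]); d=(Q-c)@n; Q=Q[abs(d)<max(2,2*np.median(abs(d)))]
    return Q.mean(0),n,d.std()
# cover in top: crop px /4 + (230,140)
def poly(c,pts,off,P):
    m=np.zeros((420,560),np.uint8); cv2.fillPoly(m,[np.int32(np.array(pts)/4+off)],1); return P[m>0]
ct=fit(poly(T,[(80,170),(380,165),(390,260),(280,260),(280,180),(180,180),(180,270),(75,270)],(230,140),PT))
cs=fit(poly(S,[(565,50),(685,205),(620,285),(555,175),(505,235),(550,300),(600,300),(530,415),(390,265)],(150,165),PS))
for n,c in(("T",ct),("S",cs)):
    print(n,c, "tilt",np.arccos(c[1][2]),"yaw",np.arctan2(c[1][1],c[1][0]))
# corner points
for n,c,px,off in(("T",T,[(66,50),(385,40),(390,150),(75,160)],(230,140)),("S",S,[(705,203),(798,257),(625,510),(530,432)],(150,165))):
    for p in px: print(n,p,bp(c,p[0]/4+off[0]-.4,p[1]/4+off[1]-.4,64).round(1))
# cover free edge corners via plane intersection
def bpl(c,u,v,p,n):
    d=np.array([(u-c["cx"])/c["fx"],-(v-c["cy"])/c["fy"],-1.0]);M=np.array(c["cam_to_world"]);r=M[:3,:3]@d;t=M[:3,3]
    return t+r*((p-t)@n)/(r@n)
for p in[(60,312),(412,298),(75,165),(388,152)]: print("Tcov",p,bpl(T,p[0]/4+230-.4,p[1]/4+140-.4,ct[0],ct[1]).round(1))
for p in[(570,28),(372,262),(705,203),(530,432)]: print("Scov",p,bpl(S,p[0]/4+150-.4,p[1]/4+165-.4,cs[0],cs[1]).round(1))
# knob top corners T, crop
for nm,c,px,off in(("T",T,[(565,350),(610,352),(600,422),(552,418),(589,355),(587,388)],(230,140)),("S",S,[(205,430),(168,462),(213,512-12),(247,485)],(150,165))):
    for p in px: print("knob",nm,p,bp(c,p[0]/4+off[0]-.4,p[1]/4+off[1]-.4,44).round(1))
Q=PS[np.isfinite(PS[...,0])]; 
for u,v in[(300,300),(100,300),(200,380)]:print("table z S",bp(S,u,v))
for u,v in[(200,300),(450,330)]:print("table z T",bp(T,u,v))
E
```

```text
T (array([542.01461016, -29.60274886, 109.02593683]), array([0.68395646, 0.01958478, 0.72925989]), np.float64(0.8420427331854943)) tilt 0.7535566525617107 yaw 0.028626715612468445
S (array([528.29972431, -35.77472854, 120.46836261]), array([0.68252906, 0.02267122, 0.73050674]), np.float64(1.0050543083615664)) tilt 0.7517326387336111 yaw 0.033204278686906626
T (66, 50) [664.7  80.9  64. ]
T (385, 40) [ 669.8 -135.6   64. ]
T (390, 150) [ 593.3 -137.2   64. ]
T (75, 160) [588.3  74.2  64. ]
S (705, 203) [586.9  77.9  64. ]
S (798, 257) [660.2  78.8  64. ]
S (625, 510) [ 670.3 -138.7   64. ]
S (530, 432) [ 593.3 -131.2   64. ]
Tcov (60, 312) [470.8  72.  173.1]
Tcov (412, 298) [ 477.6 -137.   172.3]
Tcov (75, 165) [584.2  74.   66.7]
Tcov (388, 152) [ 591.7 -135.7   65.3]
Scov (570, 28) [472.2  74.8 169.5]
Scov (372, 262) [ 481.6 -139.   167.3]
Scov (705, 203) [586.5  78.8  62.5]
Scov (530, 432) [ 593.  -130.8   63. ]
knob T (565, 350) [ 459.7 -253.4   44. ]
knob T (610, 352) [ 458.1 -283.5   44. ]
knob T (600, 422) [ 411.4 -274.7   44. ]
knob T (552, 418) [ 414.3 -242.9   44. ]
knob T (589, 355) [ 456.2 -269.3   44. ]
knob T (587, 388) [ 434.1 -267.    44. ]
knob S (205, 430) [ 421.3 -245.6   44. ]
knob S (168, 462) [ 417.8 -275.9   44. ]
knob S (213, 500) [ 457.7 -278.1   44. ]
knob S (247, 485) [ 467.9 -258.    44. ]
table z S [ 658.41433542 -141.5642845     2.66704977]
table z S [ 248.16390233 -444.88371822   -1.63627122]
table z S [ 586.08641479 -437.43361807    2.60067312]
table z T [2.68878154e+02 2.09731408e+02 1.18744743e-01]
table z T [ 1.85316023e+02 -4.63820377e+02 -4.43222269e-01]
```

```bash
cat >> h.py <<'E'
def down(yaw):
    # tool z down, tool x at given yaw
    c,s=np.cos(yaw),np.sin(yaw)
    return np.array([[c,s,0],[s,-c,0],[0,0,-1.0]])
YAW=0.029; H=np.array([589.5,-30.0,62.0])
ux=np.array([np.cos(YAW),np.sin(YAW),0])
def covpt(th,r,off=2):
    return H-ux*(r*np.cos(th)-off*np.sin(th))+np.array([0,0,r*np.sin(th)+off*np.cos(th)])
E
python3 - <<'E'
from h import *
from workcell import *
clamp()
R=down(YAW-np.pi/2)
print(covpt(.753,155))
s=read_state();print(s["time"],s["finger_gap"])
p0=covpt(.753,140)+[0,0,70]
print(inverse_kinematics(p0,R),inverse_kinematics(covpt(0,140),R), inverse_kinematics(p0,down(YAW+np.pi/2)))
movep(p0+[0,0,0],R)
print(movel(covpt(.753,140)+[0,0,12],max_speed=120))
s=read_state();print(s["time"],s["eef_pos"],s["ft_force"])
cv2.imwrite("pics/s1.png",camera("scene")["image"])
E
```

```text
[477.8203365  -33.23961847 169.4530485 ]
0.9167 -0.13797846366195415
[ 0.1561479   0.31949857 -0.26124234  1.93974878  0.10415245  0.89514997
 -1.69950214] [ 0.0088823   0.53910794 -0.08344845  2.17037899  0.10158127  0.43561407
 -1.69672158] [ 0.58913093  0.40896836 -0.82738383  1.91946769  0.36315191  0.96864202
  1.19252025]
False
3.6417 [489.0450316  -33.02139794 171.59631686] [-0.2932354  -0.29256008  0.35204644]
```

View pics/s1.png

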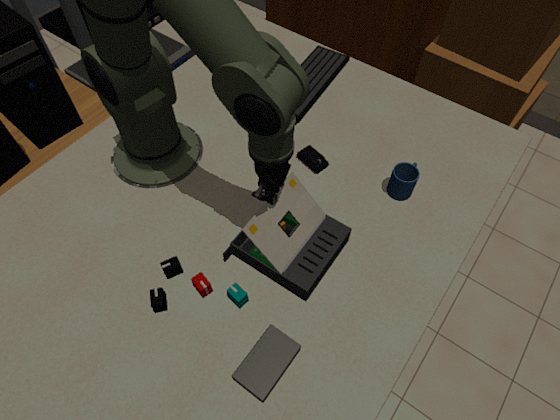

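The closed fingers hang over the cover's free edge at (268,190). Next I fold it along the arc.

```bash
python3 - <<'E'
from h import *
from workcell import *
for th in[.72,.6,.45,.3,.15,.05,0.0,-.02]:
    r=140 if th>.3 else 138
    g=movel(covpt(th,r),max_speed=100,guard=25)
    s=read_state();print(th,g,s["time"],s["eef_pos"].round(1),s["ft_force"].round(1))
    if g: break
s=read_state();p=s["eef_pos"]
movel(p+[0,0,40])
c=camera("top");pickle.dump(c,open("top1.pkl","wb"));cv2.imwrite("pics/t1.png",c["image"])
c=camera("wrist");pickle.dump(c,open("w1.pkl","wb"));cv2.imwrite("pics/w1.png",c["image"]);print(c["cam_to_world"].round(2))
E
```

```text
0.72 False 4.0 [485.6 -33.  156.1] [ 0.1  0.5 -0.4]
0.6 False 4.3167 [475.2 -33.4 143.1] [0.6 0.1 0.3]
0.45 False 4.675 [464.6 -33.6 124.9] [ 0.8 -0.2  0.8]
0.3 False 5.0333 [458.5 -33.8 105. ] [0.2 0.1 0.3]
0.15 False 5.3917 [453.5 -33.9  84.9] [-0.1 -0.4 -0.6]
0.05 False 5.6833 [451.8 -34.   71. ] [ 0.5 -0.4  1. ]
0.0 False 5.9333 [451.9 -34.   64.1] [ 0.5 -0.5 -0.5]
-0.02 False 6.1833 [451.9 -34.1  63.1] [-14.   -0.   61.3]
[[ 3.0000e-02  9.6000e-01  2.8000e-01  5.2393e+02]
 [-1.0000e+00  3.0000e-02  1.0000e-02 -3.2450e+01]
 [ 0.0000e+00 -2.8000e-01  9.6000e-01  2.4443e+02]
 [ 0.0000e+00  0.0000e+00  0.0000e+00  1.0000e+00]]
```

View pics/w1.png

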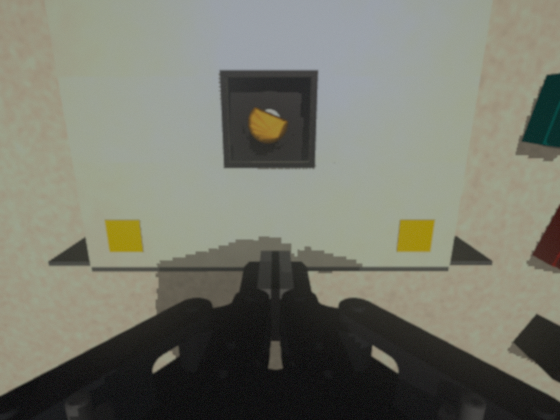

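View pics/t1.png

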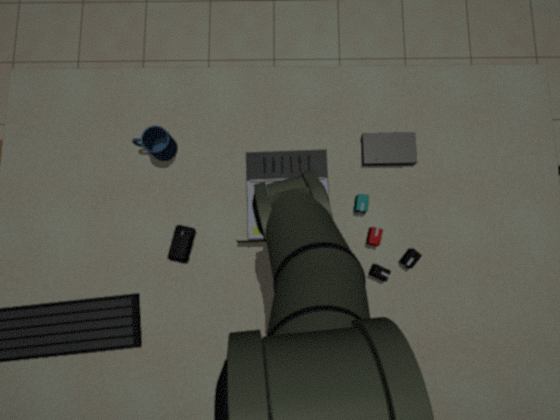

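The cover is down and the shaft stands in the window at (268,125), with its flat facing the upper right. I'll enlarge that.

```bash
python3 - <<'E'
from h import *
c=pickle.load(open("w1.pkl","rb"))
a=cv2.resize(c["image"][65:175,210:325],None,fx=5,fy=5,interpolation=cv2.INTER_CUBIC);cv2.imwrite("pics/w1c.png",cv2.convertScaleAbs(a,alpha=1.5))
P=cloud(c)
for nm,(u,v) in dict(c1=(150,60),c2=(400,60),c3=(200,200),c4=(350,200),t=(265,130),t2=(260,120),t3=(275,130),rim=(235,78),tab=(20,150)).items(): print(nm,P[v,u].round(1))
m=(P[...,2]>91)&(P[...,2]<101)
m[:60]=0;m[175:]=0;m[:,:215]=0;m[:,320:]=0
print(m.sum(),np.median(P[m],0))
Q=P[m]; h=cv2.convexHull(np.float32(Q[:,:2]));print(h.reshape(-1,2).round(1).tolist())
E
```

```text
c1 [546.6  31.3  62.9]
c2 [550.2 -94.7  63.2]
c3 [474.1   8.6  62.9]
c4 [476.7 -76.3  63.1]
t [515.6 -28.3  94.5]
t2 [519.8 -26.   94.5]
t3 [515.8 -32.7  94.4]
rim [541.9  -8.1  32.9]
tab [490.8 153.7  -0.9]
1004 [517.53396462 -28.28843145  94.64165836]
[[525.2000122070312, -23.600000381469727], [525.2000122070312, -22.700000762939453], [523.5, -21.5], [522.5999755859375, -21.100000381469727], [521.2999877929688, -20.600000381469727], [519.2000122070312, -20.200000762939453], [518.7000122070312, -20.100000381469727], [518.2999877929688, -20.200000762939453], [516.0999755859375, -20.600000381469727], [515.2999877929688, -21.0], [514.4000244140625, -21.5], [512.7000122070312, -22.899999618530273], [511.29998779296875, -24.200000762939453], [510.6000061035156, -26.100000381469727], [510.20001220703125, -27.399999618530273], [510.20001220703125, -28.799999237060547], [510.20001220703125, -30.200000762939453], [510.29998779296875, -31.100000381469727], [510.3999938964844, -31.5], [510.70001220703125, -32.900001525878906], [511.70001220703125, -34.20000076293945], [513.5, -35.900001525878906], [514.4000244140625, -36.79999923706055], [516.2000122070312, -37.599998474121094], [518.0, -38.0], [519.7000122070312, -37.900001525878906], [520.5, -36.099998474121094], [521.7000122070312, -33.0]]
```

View pics/w1c.png

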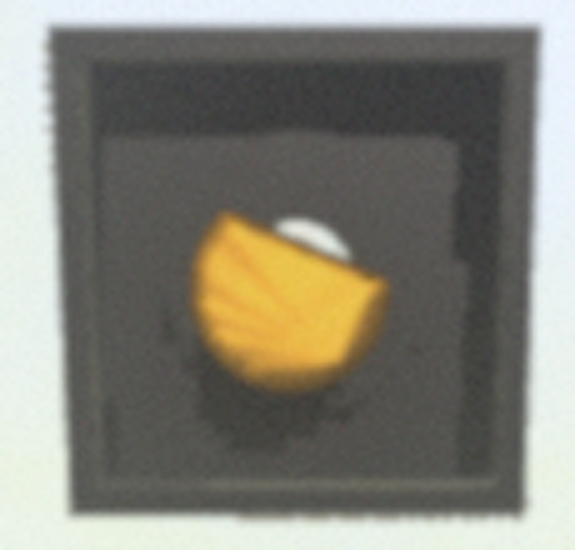

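```bash
python3 - <<'E'
from h import *
from scipy.optimize import least_squares
c=pickle.load(open("w1.pkl","rb"))
for z in(93,96):
    a=bp(c,254.0,107.2,z);b=bp(c,287.2,121.0,z);d=a-b;print(z,a.round(1),b.round(1),np.arctan2(-d[0],d[1]) )
P=cloud(c);m=(P[...,2]>91)&(P[...,2]<101);m[:60]=0;m[175:]=0;m[:,:215]=0;m[:,320:]=0
h=cv2.convexHull(np.float32(P[m][:,:2])).reshape(-1,2)
arc=h[(h[:,0]<518.5)|(h[:,1]>-22)]
r=least_squares(lambda p:np.hypot(*(arc-p[:2]).T)-p[2],[519,-29,9],loss='soft_l1',f_scale=.5);print(r.x)
# wrist-frame corners of cover edge for yaw: bottom edge px
a=bp(c,92,268,63);b=bp(c,448,268,63);print(a,b,np.arctan2(*( (a-b)[:2]*[-1,1])))
rim=[(221,70),(318,70),(315,167),(224,167)]
print(np.mean([bp(c,u,v,64) for u,v in rim],0))
E
```

```text
93 [525.1 -23.3  93. ] [519.7 -38.   93. ] -0.3519370628884796
96 [525.1 -23.4  96. ] [519.8 -37.9  96. ] -0.3519370628884841
[518.9628802  -29.10371467   8.90333491]
[429.83866191  75.03220022  63.        ] [ 436.06161952 -139.29270376   63.        ] 0.029027003624118964
[518.91753528 -29.73868165  64.        ]
```

The shaft is at (519,-29) with its flat at yaw ≈ -0.355, and the cover is level at z≈63. Next is a closer wrist view of the knob.

```bash
python3 - <<'E'
from h import *
from workcell import *
ky=-0.2; k=np.array([436.5,-264,0])
R=down(ky-np.pi/2)
for q in [inverse_kinematics([519,-29,z],down(-.355-np.pi/2+d)) for z in(200,75) for d in(-.1,0,.1)]: print(None if q is None else q.round(2))
p=read_state()["eef_pos"];movel(p+[0,0,60])
v=k-67*np.array([np.cos(ky),np.sin(ky),0])+[0,0,110]
movep(v,R); open_gripper()
c=camera("wrist");pickle.dump(c,open("w2.pkl","wb"));cv2.imwrite("pics/w2.png",c["image"])
s=read_state();print(s["time"],s["eef_pos"],s["qpos"])
E
```

```text
[ 0.03  0.4  -0.12  1.9   0.06  0.84 -2.14]
[ 0.06  0.4  -0.15  1.9   0.08  0.85 -2.06]
[ 0.08  0.4  -0.18  1.9   0.09  0.85 -1.97]
[ 0.01  0.59 -0.09  1.99  0.09  0.56 -2.17]
[ 0.02  0.59 -0.11  1.99  0.11  0.57 -2.09]
[ 0.04  0.59 -0.13  1.99  0.14  0.57 -2.01]
9.0417 [ 370.82990417 -250.75600033  110.00761346] [ 0.56857038  0.44454675 -0.13460782  2.1525365   0.11057411  0.55072221
 -1.41833937]
```

View pics/w2.png

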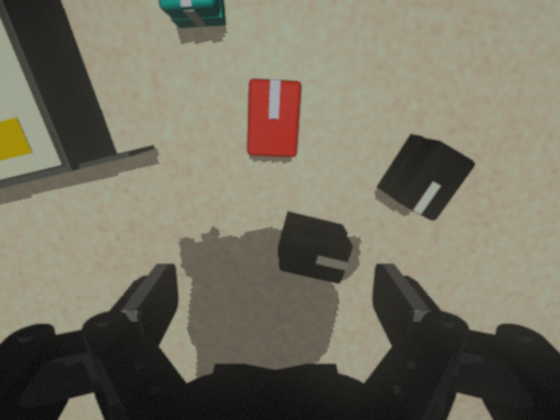

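The red knob is at (274,118) with its pointer towards the top of the image at (275,95). The decoys are clear of it.

```bash
python3 - <<'E'
from h import *
c=pickle.load(open("w2.pkl","rb"))
a=cv2.resize(c["image"][65:175,225:325],None,fx=5,fy=5,interpolation=cv2.INTER_CUBIC);cv2.imwrite("pics/w2c.png",cv2.convertScaleAbs(a,alpha=1.3))
P=cloud(c);hsv=cv2.cvtColor(c["image"],cv2.COLOR_BGR2HSV)
m=np.zeros((420,560),bool);m[70:165,240:310]=1
m&=(P[...,2]>38)&(P[...,2]<52)
print(m.sum(),np.median(P[m],0),P[m].max(0),P[m].min(0))
r=cv2.minAreaRect(np.float32(P[m][:,:2]));print(r)
E
```

```text
3977 [ 438.47014544 -263.26905428   42.85654481] [ 462.56887962 -242.61041914   46.14409503] [ 412.27424967 -283.27257991   38.17031378]
((437.638671875, -263.080078125), (32.07276916503906, 46.69715881347656), 75.6811752319336)
```

View pics/w2c.png

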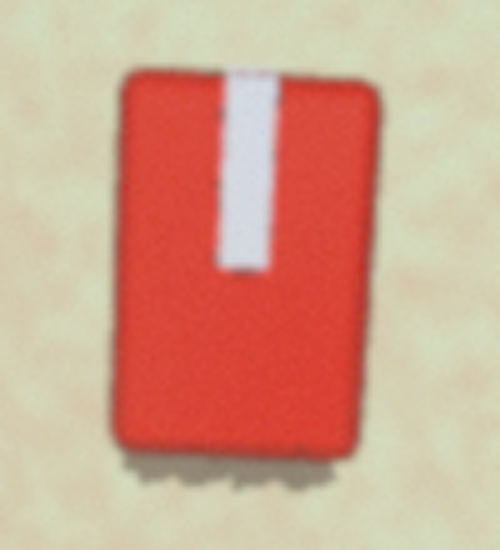

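```bash
python3 - <<'E'
from h import *
from workcell import *
ky=-0.25; k=np.array([437.6,-263.1,0])
R=down(ky-np.pi/2)
movep(k+[0,0,90],R)
print(movel(k+[0,0,8],max_speed=80,guard=8))
clamp()
s=read_state();print(s["time"],s["eef_pos"],s["finger_gap"],s["ft_force"])
movel(s["eef_pos"]+[0,0,25],max_speed=80)
s=read_state();print(s["time"],s["eef_pos"],s["finger_gap"],s["ft_force"])
movel(s["eef_pos"]+[0,0,135],max_speed=200)
c=camera("wrist");pickle.dump(c,open("w3.pkl","wb"));cv2.imwrite("pics/w3.png",c["image"])
c=camera("scene");pickle.dump(c,open("s3.pkl","wb"));cv2.imwrite("pics/s3.png",c["image"])
E
```

```text
False
11.1417 [ 437.65430452 -263.19894489    8.28279603] 31.699410171580233 [-0.83349347  0.54196412  6.31065809]
11.6083 [ 437.83039605 -263.34650507   33.63325353] 31.561475978487096 [-0.18632642 -0.03699853 -1.06285096]
```

View pics/w3.png

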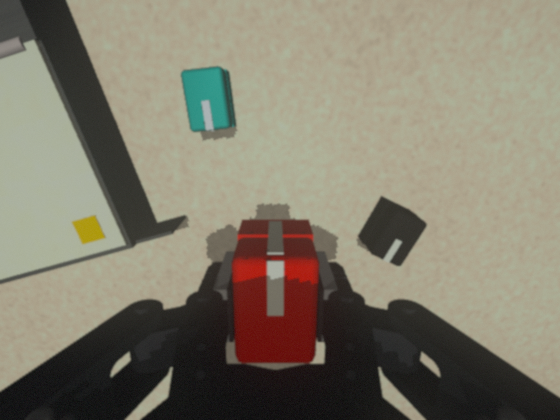

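View pics/s3.png

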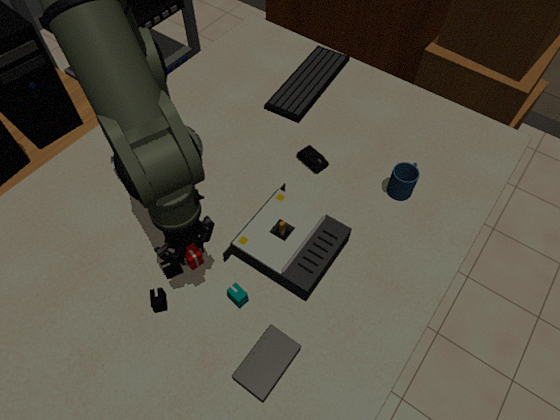

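```bash
python3 - <<'E'
from h import *
from workcell import *
c=pickle.load(open("w3.pkl","rb"));s=read_state();print(s["eef_pos"],s["qpos"])
P=cloud(c);m=np.zeros((420,560),bool);m[215:365,228:325]=1
for v in range(218,362,10): print(v,P[v,255].round(1),P[v,275].round(1),P[v,295].round(1))
R=s["tool_rot"]
Q=(P[m]-s["eef_pos"])@R
t=Q[abs(Q[:,2]+35.5)<4]; print(len(t),t.min(0),t.max(0),np.median(t,0))
E
```

```text
[ 437.2057254  -263.01541487  167.29165871] [ 0.52486031  0.42975853 -0.12944724  1.9556154   0.07766175  0.76316685
 -1.46994014]
218 [ 413.6 -236.9   -1.5] [ 408.4 -255.9   -2.4] [ 404.2 -275.1   -0.5]
228 [ 461.1 -260.3  170.7] [ 459.6 -269.1  172.7] [ 457.3 -277.6  172.3]
238 [ 460.7 -260.9  182.1] [ 459.3 -269.   183.7] [ 457.2 -276.9  183.3]
248 [ 460.5 -261.5  192.1] [ 459.4 -269.1  194. ] [ 456.8 -276.3  192.4]
258 [ 460.5 -262.   201.4] [ 458.4 -268.8  200.7] [ 456.4 -275.7  200.2]
268 [ 456.9 -261.1  201.7] [ 456.1 -268.2  203.7] [ 453.6 -274.9  202.2]
278 [ 453.4 -260.2  202.5] [ 451.8 -267.1  202.8] [ 449.7 -274.   202.1]
288 [ 449.3 -259.   201.9] [ 447.9 -266.1  202.7] [ 445.6 -273.   201.8]
298 [ 445.8 -258.1  202.8] [ 444.2 -265.2  203. ] [ 441.3 -272.1  201.2]
308 [ 440.8 -256.6  201.2] [ 440.7 -264.3  204. ] [ 437.2 -271.1  201.2]
318 [ 437.1 -255.7  202. ] [ 435.8 -263.   202.7] [ 433.9 -270.2  202.6]
328 [ 433.1 -254.6  202.1] [ 431.4 -261.9  202.4] [ 429.2 -269.2  202. ]
338 [ 428.5 -253.3  201.8] [ 426.5 -260.7  201.5] [ 425.7 -268.3  203. ]
348 [ 424.8 -252.3  202.6] [ 422.7 -259.7  202.3] [ 420.3 -267.1  201.7]
358 [ 419.5 -250.9  201.6] [ 417.6 -258.4  201.6] [ 416.3 -266.1  202.3]
9709 [-17.25208933 -23.41205352 -39.4566912 ] [ 18.43874426  23.0916198  -31.51479021] [  0.36222281  -2.76950254 -34.82588608]
```

The knob is centred in the grip. I'm moving it over the shaft with the pointer at yaw -0.355.

```bash
python3 - <<'E'
from h import *
from workcell import *
R=down(-.355-np.pi/2); xy=np.array([519.0,-29.2])
movep([*xy,165],R)
movel([*xy,112],max_speed=100)
s=read_state();print(s["time"],s["eef_pos"],s["ft_force"].round(1))
c=camera("wrist");cv2.imwrite("pics/w4.png",c["image"])
c=camera("scene");cv2.imwrite("pics/s4.png",cv2.resize(c["image"][150:310,200:370],None,fx=3.5,fy=3.5,interpolation=cv2.INTER_CUBIC))
for z in(105,102,100,98,96,94,92,90,88,86):
    g=movel([*xy,z],max_speed=30,guard=6)
    s=read_state();print(z,g,s["time"],s["eef_pos"].round(1),s["ft_force"].round(1),s["torque"].round(2))
    if g:break
E
```

```text
14.1917 [519.20168644 -29.49334014 112.3355668 ] [ 0.1  0.7 -0.5]
105 False 14.675 [518.9 -29.2 104.8] [ 0.4 -0.4 -1.1] [-0.05 -0.01 -0.01]
102 False 14.925 [518.9 -29.2 101.8] [-0.6 -0.4 -0.1] [0.01 0.02 0.  ]
100 False 15.175 [518.9 -29.2  99.9] [-0.4  0.4 -0.7] [ 0.   -0.01 -0.04]
98 False 15.425 [518.9 -29.2  97.9] [-0.6 -0.8 -0.4] [0.02 0.   0.03]
96 False 15.675 [518.9 -29.2  95.9] [-0.  -0.4 -0.1] [-0.02 -0.05  0.03]
94 False 15.925 [518.9 -29.2  93.9] [-0.2 -0.4  0. ] [0.03 0.03 0.  ]
92 False 16.175 [518.9 -29.2  91.9] [-0.3  0.1 -0.8] [-0.03  0.03 -0.02]
90 False 16.425 [518.9 -29.2  89.9] [-0.6  1.3 -0.8] [-0.03 -0.04 -0.01]
88 False 16.675 [518.9 -29.2  87.9] [ 0.8  0.6 -1.2] [ 0.01  0.02 -0.01]
86 False 16.925 [518.9 -29.2  85.9] [-0.1  0.2 -1.2] [ 0.01  0.05 -0.02]
```

View pics/s4.png

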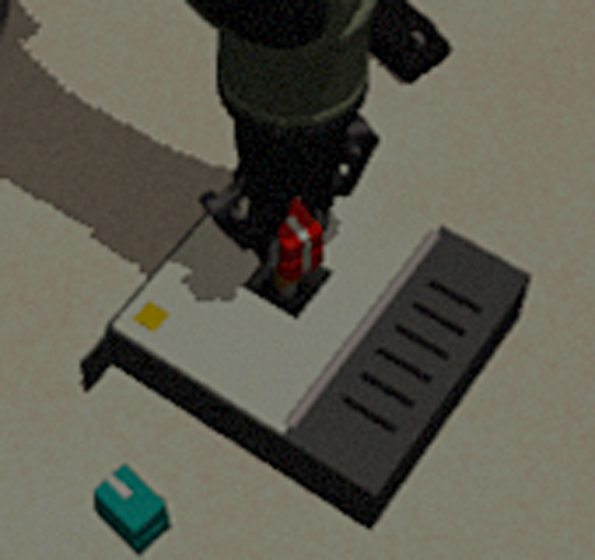

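The knob slid about 18 mm onto the shaft with no resistance. The picture shows it over the brass shaft above the window at (300,245). Now I press it home.

```bash
python3 - <<'E'
from h import *
from workcell import *
xy=[519.0,-29.2]
for z in np.arange(85,75,-.75):
    g=movel([*xy,z],max_speed=20,guard=25)
    s=read_state();f=s["ft_force"];print(z,g,round(s["time"],2),s["eef_pos"].round(1),f.round(1),s["finger_gap"].round(1))
    if g or f[2]>11:break
E
```

```text
Traceback (most recent call last):
AttributeError: 'float' object has no attribute 'round'
```

```bash
python3 - <<'E'
from h import *
from workcell import *
xy=[519.0,-29.2]
for z in np.arange(84.5,75,-.75):
    g=movel([*xy,z],max_speed=20,guard=25)
    s=read_state();f=s["ft_force"];print(z,g,round(s["time"],2),s["eef_pos"].round(1),f.round(1),round(s["finger_gap"],1))
    if g or f[2]>11:break
E
```

```text
84.5 False 17.43 [519.  -29.2  84.5] [-0.7  0.  -0.4] 31.2
83.75 False 17.68 [519.1 -29.2  83.9] [ 1.  -0.4  2.9] 31.2
83.0 False 17.93 [519.1 -29.2  83. ] [0.2 0.2 3.4] 31.6
82.25 False 18.18 [519.1 -29.2  82.3] [-0.   0.5  4.8] 31.3
81.5 False 18.43 [519.1 -29.2  81.5] [ 0.1 -0.8  5.2] 31.3
80.75 False 18.68 [519.1 -29.2  80.8] [-0.7  0.7  5.9] 31.2
80.0 False 18.93 [519.1 -29.2  80.1] [-1.5  0.2  6.6] 31.2
79.25 False 19.18 [519.1 -29.2  79.4] [-0.  -0.3  7. ] 31.1
78.5 False 19.43 [519.1 -29.2  78.7] [-0.7 -0.5  7.4] 31.5
77.75 False 19.68 [519.2 -29.2  78.1] [-2.4 -0.  12.8] 31.4
```

The force follows the spring curve, then rises sharply at the stop (z≈78.1, about 6 mm below first contact). Now a hold and a final look.

```bash
python3 - <<'E'
from h import *
from workcell import *
wait(1.0)
s=read_state();print(s["time"],s["eef_pos"].round(2),s["ft_force"].round(1),s["finger_gap"])
c=camera("wrist");P=cloud(c)
w=c["image"];cv2.imwrite("pics/w5.png",w)
s=read_state();Q=(P[220:365,235:315].reshape(-1,3)-s["eef_pos"])@s["tool_rot"]
Q=Q[(abs(Q[:,2]+35)<5)];print("knob top in tool",np.median(Q,0),Q.min(0),Q.max(0))
print("cover",[P[v,u].round(1) for u,v in((150,100),(400,100),(130,200))])
c=camera("scene");cv2.imwrite("pics/s5.png",c["image"])
E
```

```text
20.675 [519.2  -29.23  78.11] [-1.5  0.2 11.8] 31.618190997869526
knob top in tool [  0.27575239  -2.70873192 -34.50285839] [-15.52139975 -24.05249696 -37.36313894] [ 15.71150027  23.84870855 -30.03550713]
cover [array([610.7,  -3.5,  63.3]), array([ 571.7, -108.9,   62.8]), array([572.1,  27.1,  61.9])]
```

View pics/w5.png

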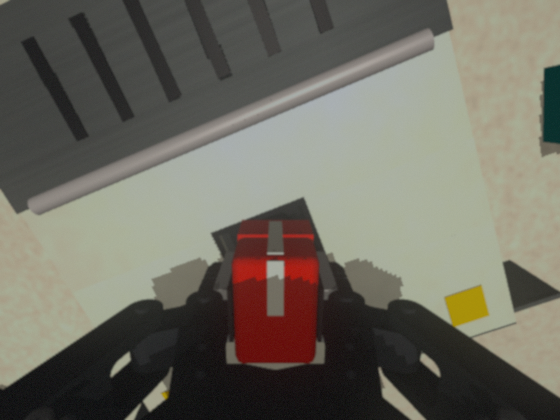

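View pics/s5.png

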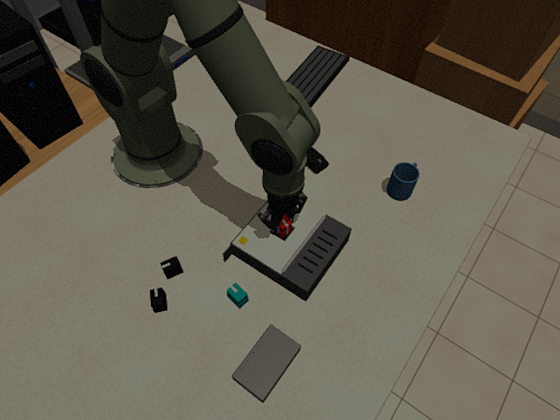

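The knob hasn't slipped in the grip, so its underside is at about z=70, which is the stop. In the scene view the cover is flat, and the mug (403,182), switch (267,362) and mouse (313,160) are where they were.

```bash
python3 -c "
from workcell import *
print(finish_job())"
```

```text
the job is handed in; nothing more can be done
None
```

I folded the cover down flat, pushed the red knob home on the D-shaft and pressed the shaft to about its stop. The job is handed in with the knob still gripped and pressed. It took about 21 s of the 67 s.

- **Cover:** in the last wrist view the white plate reads 62–63 mm at three points, which is flat. The push at the end of the fold peaked at about 61 N on the fingertips before I lifted off. That is above the 25 N guard I had set, which did not stop the move, but below the 120 N wrist limit. The 40 N limit covers only the arm and gripper body; the tips alone should have touched.
- **Knob and shaft:** I turned the knob's pointer to the shaft's flat (yaw −0.355 rad), and it slid on about 18 mm with no resistance. The force then followed the spring, reaching 7.4 N at about 5 mm and jumping to 12.8 N at about 6 mm. That matches the stop, and puts the underside at about z = 70 mm.
- **Hold:** after a one-second wait the push still read 11.8 N, and the knob had not slipped in the grip.
- **Other items:** by eye, the mouse, mug, network switch and the three look-alikes (one teal, two black) had not moved in the last picture. The arm partly hid the mouse.

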